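Finish the pyramid of wire spools

ROBOT

A 6-joint arm with a two-finger parallel gripper is mounted at the origin on a cart in front of the work surface, level with it; the furniture and walls round the work are solid. World frame = base frame: x ahead of the robot, y to its left, z up, the work surface at z = 0. Lengths are in m, angles in rad, forces in N, time in s.
With the tool pointing down it reaches from about 0.35 to 0.85 m from the base axis. Payload 8.1 kg.
Tool frame: the origin (TCP) lies on the mounting face of the last link; the fingertips stand 186 mm ahead of it and the grasp point (between the pads) lies 167 mm ahead of it (robot.finger_overhang is the distance from the TCP to the fingertips, in m); z points along the fingers, y is the line along which they close (so a half turn about z gives the same grasp; the last joint's range is limited). The gripper opens to 93 mm and grips with 3 to 60 N. Pads are 15 mm wide; open, the fingers measure 128 mm over their backs; the gripper's body (75 mm by 188 mm) begins 65 mm behind the grasp point.
Start: joints at [1.214, 0.13, 1.488, -0, 1.523, -0.085], TCP at [0.161, 0.578, 0.405] pointing down, gripper open.
Joint ranges: [-2.96, 2.96], [-0.89, 2.26], [0.02, 2.5], [-1.34, 4.48], [0, 2.73], [-2.66, 2.66]. Speed limits (rad/s): [2.39, 2.39, 2.79, 3.14, 3.14, 3.14].

INTERFACE

Orientations are given as a rotation vector (axis times angle).
In Python, from plant import readout, read_camera, get_calibration, job, robot gives the robot as it stands.
- The arm moves only by the shell command python3 -m handwheel 'ROWS' [FORCE]. ROWS is JSON, a list of rows, each a list of 5 numbers: the shift along the world's x, y, z in cm, then the turn about the world's z in rad, then the closure, from 0 (fully open) to 1 (shut). In form: [[tx, ty, tz, spin, gripper], ...]. A call has 1 to 10 rows; each row shifts and turns the commanded pose from where the row before left it; what a row does not reach is not made up. A row lasts 1/8 s, in which the tool goes at most 62.5 mm and 10.7 degrees, less where a joint would pass 70% of its speed; a pose out of reach is approached as far as the arm can. A call is refused whole if a number of a shift passes 6.25 or a number of a turn 0.188, either way. A call with a gripper value outside its range is refused whole. The fingers move at their own pace and stop on an object; FORCE is the grip in N (left out, the last holds). Time passes only in rows, so rows that do not move let the fingers close. It gives the time, the measured TCP pose, the force, the opening and the grip force at its end, in the units of the state.
- readout.read_state(): the state, without advancing time (a new reading comes with each control period).
- read_camera(name): name is "scene" or "top" or "wrist"; returns the picture (480x640x3 uint8, red, green, blue); there is no depth.
- get_calibration(name): a dict with "fovy" (degrees; the focal length in pixels is half the picture's height over the tangent of half this angle, whatever the lens; pixels are square), "cx", "cy" (the principal point, pixels), "pose" (4x4, takes a point from camera to world coordinates). Camera axes: x right, y down, z forward; pixel columns grow to the right and rows downward; lengths in m; the calibration is good to about 2 mm. A picture is of the moment at which its call begins: read the wrist's pose just before it. get_calibration takes no time and is no camera call; for the wrist camera it gives the pose at the moment of the call.
- job.close_job(): hands the job in; it is judged then, once.
The state is a dict: "t": time; "q": joint angles; "dq": joint speeds; "joint_torque": joint torques, N m; "tool_pos": TCP position; "orientation": TCP orientation; "force": force on the tool from outside, world axes, zero at the start; "wrist_torque": the same for the moment, N m; "opening": finger opening in m; "gripper_force": force on a finger pad.
Only numpy, scipy, OpenCV 4.12 (cv2) and the standard library are available. Lean on these libraries where they do the work, as an engineer would, in place of code of your own. Each camera call takes 0.05 s, during which the arm holds its last target. There are 200 camera calls.

TASK

Finish the pyramid of wire spools in the grey tray: take the two spools from the sloping blue rack, saddle one in the free gap of the second layer, then the other on top of the second layer, in either order of colour. Each must lie squarely with its flanges on the flanges below and its end back against the back board like the rest; lower it gently until you feel it rest before letting go (no dropping), then bed it with a straight push down of about 15 N, for example with the closed fingertips on its winding, so that it bears firmly on both spools below. Leave the spools already stacked where they are, and do not disturb the multimeter, adaptor box, battery box and torch standing around.

Things in the scene. Friction and masses are not known exactly. Their poses are not given: they have to be found in the camera images.
- tray: Grey steel tray, fixed. Origin on the bench under the middle of the bottom row; x to its back board, y left along the row. Cradles three spools, axes along x, centres at y = +74, 0, -74, z = 38 mm. Side walls 45 mm high at y = +-110. Back board 150 mm high, front face at x = +50.5 mm, so a spool touching it has its centre at x = +0.5 mm. Open in front and above.
- gap_seat (a point): Centre of the spool that will lie in the free gap of the second layer, on base_left and base_mid (tray frame: 0, +37, 98 mm). Clearance to second_right beside it: 4 mm between flanges, 38 mm between windings. Held between the fingers, a spool may bear on one of the two below alone, or on one end; let go, it settles on both by itself.
- top_seat (a point): Centre of the spool that will lie at the top of the pyramid, on the two spools of the second layer (tray frame: 0, 0, 157 mm); it behaves like gap_seat.
- base_left: Wire spool, bottom row left (tray y = +74 mm), loose in its cradle; copper winding 36 mm in diameter, 88 mm long, between black flanges 70 mm in diameter, 6 mm thick; 100 mm overall, 0.3 kg. Origin mid-length on its axis; its x is the spool's axis (it may be rolled about x).
- base_mid: Bottom row, middle; copper winding; same size and frame as base_left.
- base_right: Bottom row, right (tray y = -74 mm); copper winding; same size and frame as base_left.
- second_right: Already in the second layer, saddled on base_mid and base_right (tray y = -37 mm, z = 98 mm); copper winding; same size and frame as base_left.
- spool_red: Spool with red winding to be stacked; size and frame as base_left, 0.2 to 0.41 kg. It lies in the blue rack on a 30 degree slope: its x axis rises 30 degrees in the rack's +x direction, away from the robot. Grip it across the winding, mid-length; nothing of the rack is closer than 26 mm to its axis there.
- spool_yellow: Spool with yellow winding to be stacked, in the rack beside the red one (110 mm apart, either may be left), inclined alike; size and frame as base_left, 0.2 to 0.41 kg.
- rack: Blue sloping rack, fixed, 200 mm wide (y), 110 mm deep (x). Origin on the bench; the two spools' centres stand 70 mm above it at x = 0, y = +55 and -55 mm; x points to its high end; the low end, towards the robot, has a stop edge that the spools' flanges lean on.
- meter: Yellow and black multimeter 150x78x50 mm, bystander, left of the rack; origin centre of underside.
- adaptor: Black adaptor box 62x90x45 mm with a white top, bystander, right of the tray; origin centre of underside.
- battery_case: Black battery box 39x80x28 mm, bystander, right of the tray; origin centre of underside.
- pocket_torch: Black pocket torch 25x114x25 mm, bystander, in front of the tray; origin centre of underside.

How it is judged:
By the outcome, as a careful person would: the job done as asked, in the order asked, and still so for the second after the job is handed in, with the robot touching nothing.
It also fails if it takes over 70 s, if anything falls off the work surface, if the arm or the gripper's body presses on something with over 40 N, if the wrist force passes 120 N, or if a joint passes its speed limit or range.

## Working session

There is one attempt and no reset: what is moved stays moved. The work goes in short steps, Python scripts to look and compute and a shell command to move; the robot and the scene stay as the last step left them, time stands still between calls to the robot, and variables do not carry over. Pictures are saved under pics/ and viewed, at most 14 in all, crops included, and the job is handed in when it is done.

```bash
mkdir -p pics; ls; python3 - <<'E'
from plant import readout, read_camera, get_calibration
import cv2,numpy as np
print(readout.read_state())
for n in("scene","top"):
    c=get_calibration(n);print(n,c)
    cv2.imwrite(f"pics/{n}0.png",read_camera(n)[:,:,::-1])
E
```

```text
pics
{'t': 0.0, 'q': array([ 1.21358883e+00,  1.31134303e-01,  1.48926500e+00, -3.94150786e-05,
        1.52303461e+00, -8.53782468e-02]), 'dq': array([-0.00036938, -0.00105846,  0.00017145, -0.00166124, -0.00169995,
        0.00332016]), 'joint_torque': array([ 1.57882510e-03, -5.59817863e+01, -4.91778553e+01,  7.69074541e-02,
        3.42789735e-02, -6.83299118e-05]), 'tool_pos': array([0.16098693, 0.57775486, 0.40371104]), 'orientation': array([-4.25622282e-01, -3.11225709e+00,  2.83495027e-03]), 'force': array([0.37685257, 0.87590249, 0.06480066]), 'wrist_torque': array([-0.01981156,  0.04129004,  0.01168273]), 'gripper_force': 0.0, 'opening': 0.09300092340764508}
scene {'fovy': 55.76505799821257, 'cx': 315.2719469752057, 'cy': 246.61824020127366, 'pose': array([[ 0.67389676, -0.58154103,  0.45571174, -0.04371281],
       [-0.73879414, -0.5247263 ,  0.42290133, -0.49676816],
       [-0.00681054, -0.621669  , -0.78325045,  1.12817215],
       [ 0.        ,  0.        ,  0.        ,  1.        ]])}
top {'fovy': 52.768731731365335, 'cx': 317.43983395057904, 'cy': 243.32311448123718, 'pose': array([[ 1.55119480e-02, -9.81103154e-01,  1.92862593e-01,
         2.74754232e-01],
       [-9.99872155e-01, -1.59689861e-02, -8.15387446e-04,
         6.46885391e-02],
       [ 3.87979927e-03, -1.92825288e-01, -9.81225436e-01,
         1.33676351e+00],
       [ 0.00000000e+00,  0.00000000e+00,  0.00000000e+00,
         1.00000000e+00]])}
```

View pics/scene0.png

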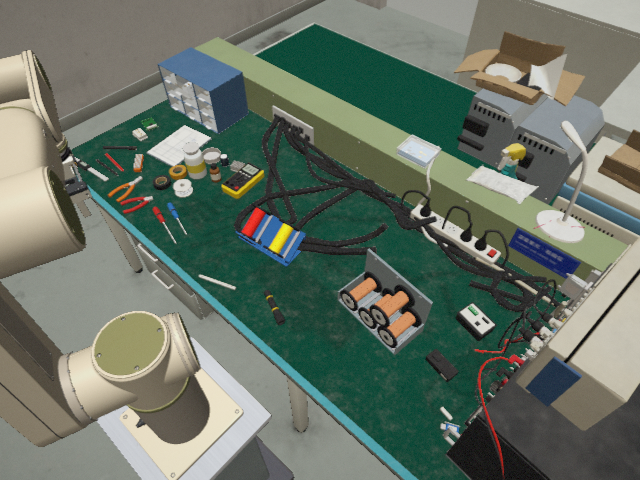

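View pics/top0.png

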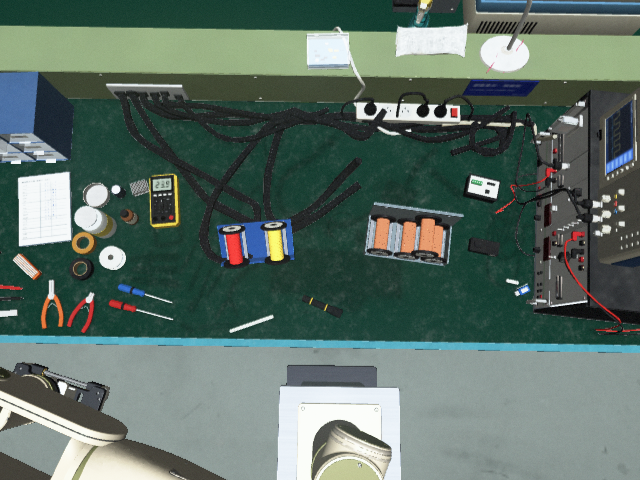

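The scene shows the rack at top-image (257,243), with red left at (234,247) and yellow right at (277,246). The tray is at (412,235), turned slightly clockwise, with second_right in the right-hand gap at about (430,237).

```bash
cat >h.py <<'E'
import numpy as np, cv2
from plant import readout, read_camera, get_calibration
def cast(c,uv,z):
    f=240/np.tan(np.radians(c["fovy"]/2)); P=c["pose"]
    uv=np.atleast_2d(uv).astype(float)
    d=np.c_[(uv[:,0]-c["cx"])/f,(uv[:,1]-c["cy"])/f,np.ones(len(uv))]@P[:3,:3].T
    o=P[:3,3]; return o+d*((z-o[2])/d[:,2])[:,None]
def proj(c,p):
    f=240/np.tan(np.radians(c["fovy"]/2)); P=c["pose"]
    q=(np.atleast_2d(p)-P[:3,3])@P[:3,:3]
    return np.c_[c["cx"]+f*q[:,0]/q[:,2],c["cy"]+f*q[:,1]/q[:,2]]
R={"red":((0,150,90),(5,255,255)),"yellow":((24,150,90),(33,255,255)),"copper":((6,80,90),(18,220,255)),"blue":((105,120,60),(125,255,255))}
def blobs(img,col,amin=100):
    h=cv2.cvtColor(img,cv2.COLOR_RGB2HSV); m=cv2.inRange(h,*R[col])
    cs,_=cv2.findContours(m,cv2.RETR_EXTERNAL,cv2.CHAIN_APPROX_NONE)
    return [(cv2.contourArea(k),cv2.minAreaRect(k),k) for k in sorted(cs,key=cv2.contourArea,reverse=True) if cv2.contourArea(k)>amin]
def snap(n,name=None):
    c=get_calibration(n); i=read_camera(n)
    if name: cv2.imwrite(f"pics/{name}.png",i[:,:,::-1])
    return c,i
E
python3 - <<'E'
from h import *
np.set_printoptions(precision=4,suppress=True)
c,i=snap("top")
for col,z in(("red",.085),("yellow",.085),("copper",.1)):
    for a,r,k in blobs(i,col)[:4]:
        print(col,a,np.round(r[0]),np.round(r[1]),round(r[2]),cast(c,r[0],z)[0])
print(cast(c,[(370,203),(463,214)],.15)) 
st=readout.read_state();w=get_calibration("wrist");print(w, st['tool_pos'])
from scipy.spatial.transform import Rotation as Ro
T=np.eye(4);T[:3,:3]=Ro.from_rotvec(st['orientation']).as_matrix();T[:3,3]=st['tool_pos'];print(T[:3,:3]);print(np.linalg.inv(T)@w['pose'])
E
```

```text
red 351.5 [234. 249.] [31. 13.] 82 [0.503  0.2824 0.085 ]
red 127.5 [588. 284.] [98. 19.] 60 [ 0.4245 -0.6421  0.085 ]
red 102.5 [ 89. 317.] [ 6. 33.] 18 [0.3202 0.6455 0.085 ]
red 101.5 [ 75. 312.] [ 6. 31.] 32 [0.3314 0.6808 0.085 ]
yellow 197.0 [172. 204.] [26. 56.] 21 [0.6219 0.4535 0.085 ]
copper 643.0 [431. 237.] [23. 37.] 6 [ 0.5405 -0.232   0.1   ]
copper 364.0 [408. 237.] [13. 31.] 6 [ 0.5394 -0.173   0.1   ]
copper 364.0 [381. 233.] [13. 31.] 7 [ 0.5478 -0.1031  0.1   ]
copper 336.0 [ 82. 243.] [20. 21.] 90 [0.5088 0.6746 0.1   ]
[[ 0.6147 -0.0683  0.15  ]
 [ 0.5897 -0.3038  0.15  ]]
{'fovy': 63.1945857914561, 'cx': 315.46739267220215, 'cy': 248.48250347932344, 'pose': array([[ 0.2685,  0.9306,  0.2488,  0.0917],
       [ 0.9633, -0.2588, -0.0713,  0.5964],
       [-0.0019,  0.2588, -0.9659,  0.3833],
       [ 0.    ,  0.    ,  0.    ,  1.    ]])} [0.161  0.5778 0.4039]
[[-0.9633  0.2685 -0.0005]
 [ 0.2685  0.9633 -0.0013]
 [ 0.0001 -0.0014 -1.    ]]
[[-0.     -0.9659 -0.2589  0.0717]
 [ 1.      0.0001 -0.0005 -0.0007]
 [ 0.0005 -0.2589  0.9659  0.0207]
 [ 0.      0.      0.      1.    ]]
```

```bash
python3 -m handwheel '[[3.6,-4.4,0,0.135,0],[3.6,-4.4,0,0.135,0],[3.6,-4.4,0.5,0,0],[3.6,-4.4,0.5,0,0],[3.6,-4.4,0.5,0,0],[3.6,-4.4,0.5,0,0],[3.6,-4.4,0,0,0],[3.6,-4.2,0,0,0],[0,0,0,0,0],[0,0,0,0,0]]'
python3 - <<'E'
from h import *
c,i=snap("wrist","w1")
for col in("red","yellow"):
    for a,r,k in blobs(i,col,800)[:2]: print(col,a,np.round(r[0],1),np.round(r[1],1),round(r[2],1),cast(c,r[0],.085)[0])
E
```

```text
t: 1.4
tool_pos: [0.4489, 0.228, 0.4244]
orientation: [-0.004, -3.141, -0.0]
force: [0.2, 0.1, 0.4]
opening: 0.093
gripper_force: 0.0
red 3684.0 [379.  295.7] [102.6  38.7] 82.0 [0.50491032 0.28264357 0.085     ]
```

View pics/w1.png

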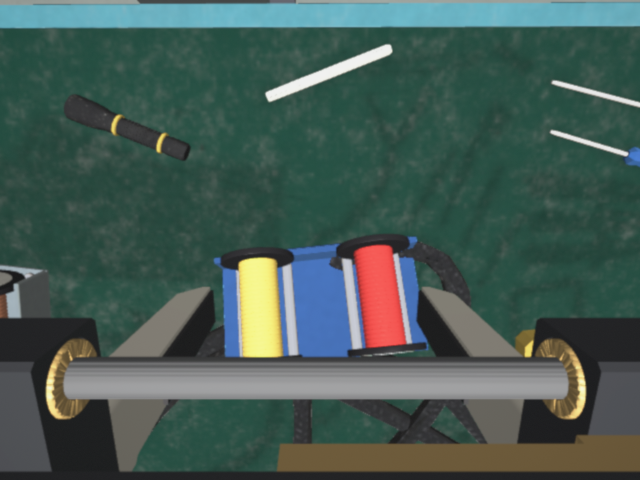

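The wrist view shows the yellow winding around (259,305) and the red around (380,297). The gripper bar hides their high ends below row 355, so I'll back off for a full view.

```bash
python3 -m handwheel '[[-4.5,0,0,0,0],[-4.5,0,0,0,0],[0,0,0,0,0],[0,0,0,0,0]]'
python3 - <<'E'
from h import *
c,i=snap("wrist","w2")
h=cv2.cvtColor(i,cv2.COLOR_RGB2HSV)
R["yellow"]=((20,120,120),(35,255,255))
for col in("red","yellow"):
    for a,r,k in blobs(i,col,800)[:1]: print(col,a,np.round(r[0],1),np.round(r[1],1),round(r[2],1),cast(c,r[0],.085)[0])
cv2.imwrite("pics/w2c.png",cv2.resize(i[150:370,180:480,::-1],None,fx=2.5,fy=2.5))
E
```

```text
t: 1.95
tool_pos: [0.3586, 0.2289, 0.4251]
orientation: [-0.001, 3.14, 0.001]
force: [-0.3, 0.5, 0.1]
opening: 0.093
gripper_force: 0.0
red 1206.0 [379.1 416.5] [37.  38.3] 85.9 [0.53951997 0.28929495 0.085     ]
yellow 970.5 [264.  421.8] [46.6 37.2] 88.4 [0.54551277 0.1787862  0.085     ]
```

View pics/w2c.png

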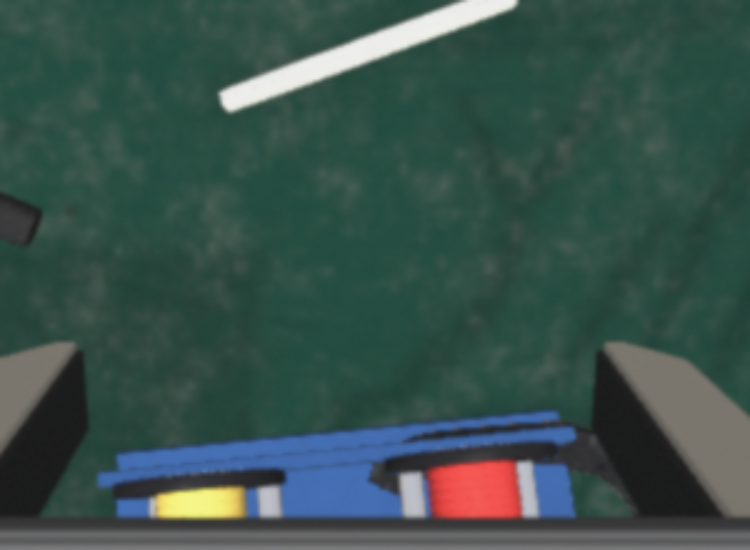

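Backing off went the wrong way, because image-down is +x. I'll move forward instead.

```bash
python3 -m handwheel '[[5.4,0,0,0,0],[5.4,0,0,0,0],[5.4,0,0,0,0],[0,0,0,0,0],[0,0,0,0,0]]'
sed -i 's/"yellow":((24,150,90),(33,255,255))/"yellow":((20,120,120),(35,255,255))/' h.py
python3 - <<'E'
from h import *
c,i=snap("wrist","w3")
for col in("red","yellow"):
    for a,r,k in blobs(i,col,800)[:1]: print(col,a,np.round(r[0],1),np.round(r[1],1),round(r[2],1),cast(c,r[0],.085)[0], k[:,0].min(0),k[:,0].max(0))
cv2.imwrite("pics/w3c.png",cv2.resize(i[60:340,180:480,::-1],None,fx=2.1,fy=2.1))
E
```

```text
t: 2.62
tool_pos: [0.5215, 0.228, 0.4238]
orientation: [-0.004, -3.14, 0.001]
force: [-0.6, 1.3, 0.4]
opening: 0.0928
gripper_force: 0.0
red 3774.0 [381.8 212.1] [98.9 41.6] 81.7 [0.50332667 0.28174547 0.085     ] [356 163] [409 263]
yellow 3727.5 [256.4 225.9] [98.4 41. ] 86.4 [0.51465125 0.17792815 0.085     ] [234 177] [279 276]
```

View pics/w3c.png

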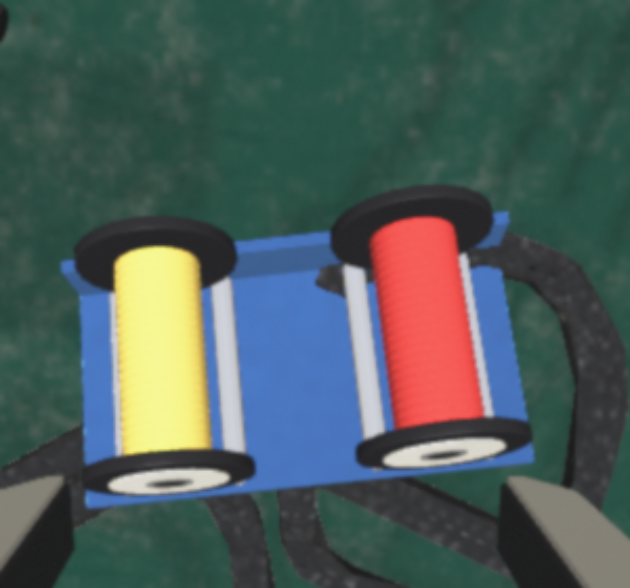

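Both spools are fully visible. The centres of the white end labels (high ends) are at full-image (260,289) for yellow and (392,275) for red. I'll work out the poses from those points at z = 95 mm.

```bash
python3 - <<'E'
from h import *
np.set_printoptions(precision=4,suppress=True)
i=cv2.imread("pics/w3.png")[:,:,::-1].copy(); c=get_calibration("wrist")
# refine labels: bright low-saturation blob
h=cv2.cvtColor(i,cv2.COLOR_RGB2HSV)
m=cv2.inRange(h,(0,0,150),(180,70,255)); m[:262]=0;m[300:]=0
cs=[k for k in cv2.findContours(m,0,1)[0] if cv2.contourArea(k)>100]
pts=sorted([cv2.minAreaRect(k)[0] for k in cs]);print(pts)
pts=[p for p in pts if 230<p[0]<420]
e=cast(c,pts,.095);Y,Rd=e[0],e[-1];d=Rd-Y;yaw=np.arctan2(-d[0],d[1]);print("dist",np.linalg.norm(d),"yaw",yaw)
x=np.array([np.cos(yaw),np.sin(yaw),0])
for n,E in(("yel",Y),("red",Rd)):
    C=E-.0433*x; C[2]=.07
    print(n,C)
    # check with winding midline: predicted axis midpoint projection, winding rect centre
    print(proj(c,C))
print(c['pose'][:3,3], readout.read_state()['tool_pos'],readout.read_state()['orientation'])
E
```

```text
[(3.7137928009033203, 280.5655212402344), (259.9879455566406, 288.79486083984375), (291.0, 268.0), (391.3769836425781, 275.015380859375)]
dist 0.11082579683948235 yaw 0.10917726666539555
yel [0.5237 0.1757 0.07  ]
[[256.6513 232.4603]]
red [0.5116 0.2859 0.07  ]
[[382.9502 218.6735]]
[0.449  0.2276 0.404 ] [0.5209 0.2281 0.4246] [-0.0028 -3.1411  0.    ]
```

```bash
python3 -m handwheel '[[0.3,-5.2,0,0.109,0],[0,0,-5,0,0],[0,0,-5,0,0],[0,0,-4.4,0,0],[0,0,-2.4,0,0],[0,0,-2,0,0],[0,0,0,0,0],[0,0,0,0,0]]'; python3 -c "
from plant import readout as r;print(r.read_state()['tool_pos'])"
```

```text
t: 3.68
tool_pos: [0.5246, 0.1763, 0.2383]
orientation: [-0.169, 3.135, 0.001]
force: [-0.1, 0.3, 1.0]
opening: 0.093
gripper_force: 0.0
[0.5245505  0.17626858 0.23832679]
```

```bash
python3 -m handwheel '[[0,0,0,0,1],[0,0,0,0,1],[0,0,0,0,1],[0,0,0,0,1],[0,0,0,0,1],[0,0,0,0,1]]' 20
python3 -m handwheel '[[0.2,0,2,0,1],[0.2,0,3,0,1],[0,0,4,0,1],[0,0,4,0,1],[0,0,4,0,1],[0,0,4,0,1],[0,0,0,0,1],[0,0,0,0,1]]'
python3 - <<'E'
from h import *
c,i=snap("wrist","w4"); st=readout.read_state();print(st['tool_pos'],st['wrist_torque'])
E
```

```text
t: 4.42
tool_pos: [0.524, 0.176, 0.2367]
orientation: [0.168, -3.137, -0.0]
force: [-0.2, 0.9, 0.3]
opening: 0.0373
gripper_force: 0.0
t: 5.42
tool_pos: [0.5278, 0.1759, 0.4448]
orientation: [0.168, -3.135, 0.001]
force: [0.0, 0.9, -3.2]
opening: 0.0356
gripper_force: 20.0
[0.52766346 0.17587604 0.4441294 ] [ 0.02443579 -0.03847012  0.04318383]
```

View pics/w4.png

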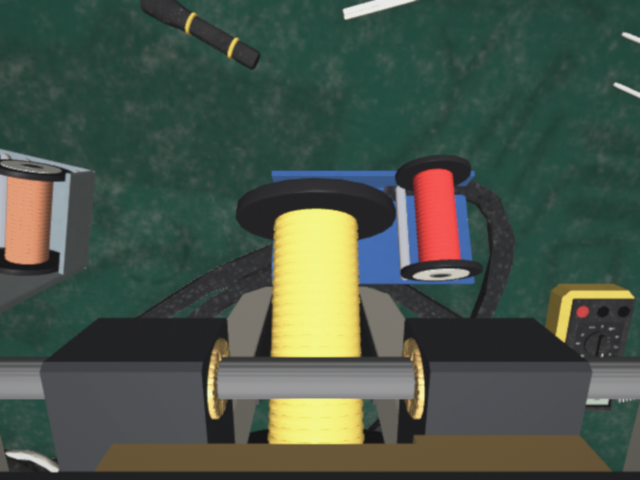

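The yellow spool is gripped mid-winding, still tilted, with its low flange at (315,205). I'll level it by pressing its low end on the clear bench between the rack and the tray.

```bash
python3 -m handwheel '[[-2.6,-4.9,0,-0.072,1],[-2.6,-4.9,0,-0.072,1],[-2.6,-4.9,-2.0,-0.072,1],[0,0,-6,0,1],[0,0,-6,0,1],[0,0,-4,0,1],[0,0,-2,0,1],[0,0,0,0,1],[0,0,0,0,1]]' 20
python3 -m handwheel '[[0,0,-0.6,0,1],[0,0,-0.6,0,1],[0.3,0,-0.6,0,1],[0.4,0,-0.4,0,1]]' 10
python3 -m handwheel '[[0.5,0,-0.4,0,1],[0.5,0,-0.4,0,1],[0.4,0,-0.3,0,1]]' 8
```

```text
t: 6.6
tool_pos: [0.45, 0.029, 0.2469]
orientation: [-0.171, -3.137, -0.0]
force: [-0.0, -0.1, -2.0]
opening: 0.0356
gripper_force: 20.0
t: 7.1
tool_pos: [0.4572, 0.029, 0.2243]
orientation: [-0.171, -3.137, 0.0]
force: [0.7, -0.6, -3.7]
opening: 0.0357
gripper_force: 10.0
t: 7.48
tool_pos: [0.472, 0.0288, 0.2141]
orientation: [0.171, 3.135, -0.0]
force: [1.2, -2.3, 0.3]
opening: 0.0353
gripper_force: 8.0
```

```bash
python3 -m handwheel '[[0.4,0,-0.4,0,1],[0.3,0,-0.4,0,1],[0.2,0,-0.3,0,1]]' 8
python3 -m handwheel '[[0,0,-0.2,0,1],[0,0,0,0,1]]' 5
python3 - <<'E'
from h import *
c,i=snap("wrist","w5"); st=readout.read_state();print(st['tool_pos'],st['wrist_torque'],st['force'])
E
```

```text
t: 7.85
tool_pos: [0.4801, 0.0291, 0.2024]
orientation: [-0.171, -3.136, -0.0]
force: [-4.2, -0.3, 12.3]
opening: 0.0355
gripper_force: 8.0
t: 8.1
tool_pos: [0.4803, 0.0291, 0.2011]
orientation: [0.171, 3.136, 0.0]
force: [0.1, -0.6, 3.9]
opening: 0.0359
gripper_force: 5.0
[0.48031275 0.02909907 0.20108504] [ 0.00396268 -0.0875413   0.03703501] [0.19116494 0.14447185 3.26705763]
```

View pics/w5.png

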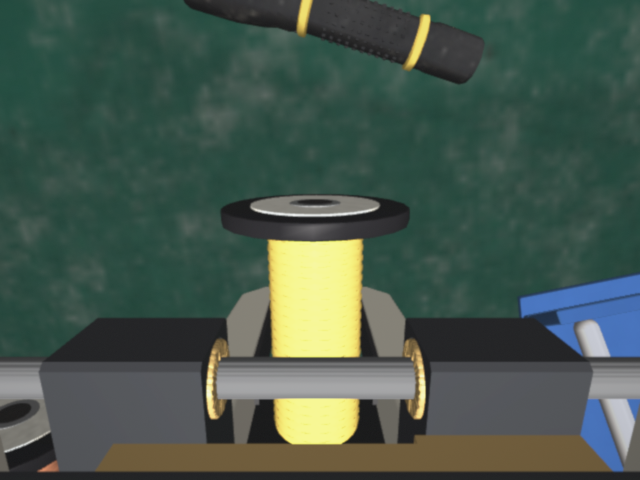

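The near flange's outer face shows as a thin ellipse with its label centre at (316,204). The spool lies level on the bench. I'll check how well it is centred along its axis and plan the look at the tray.

```bash
python3 - <<'E'
from h import *
c=get_calibration("wrist"); st=readout.read_state()
p=cast(c,(315.5,204.5),.035)[0]; x=np.array([np.cos(-.109),np.sin(-.109),0])
print("front face to tool along axis",(st['tool_pos']-p)@x)
E
python3 -m handwheel '[[0,0,0,0,0.5],[0,0,0,0,0.5],[0,0,0,0,0.5],[0,0,0,0,1],[0,0,0,0,1],[0,0,0,0,1]]' 20
python3 -m handwheel '[[0,0,2,0,1],[-1,-2,5,0,1],[0,-4,4.5,0,1],[0,-4,4.5,0,1],[0,-1,4.5,0,1],[0,0,4.5,0,1],[0,0,0,0,1],[0,0,0,0,1]]' 20
python3 - <<'E'
from h import *
c,i=snap("wrist","w6"); print(c, readout.read_state()['tool_pos'])
E
```

```text
front face to tool along axis 0.049819221248330096
t: 8.9
tool_pos: [0.48, 0.029, 0.2006]
orientation: [-0.171, -3.137, -0.0]
force: [-0.3, -0.6, -0.3]
opening: 0.0353
gripper_force: 20.0
t: 9.9
tool_pos: [0.4698, -0.0809, 0.449]
orientation: [-0.171, -3.135, -0.001]
force: [-0.4, 0.3, -3.8]
opening: 0.0357
gripper_force: 20.0
{'fovy': 63.1945857914561, 'cx': 315.46739267220215, 'cy': 248.48250347932344, 'pose': array([[ 1.08473995e-01,  9.60749023e-01,  2.55332544e-01,
         3.98309065e-01],
       [ 9.94099259e-01, -1.04773908e-01, -2.80907722e-02,
        -7.37256866e-02],
       [-2.35993475e-04,  2.56873011e-01, -9.66445136e-01,
         4.28514873e-01],
       [ 0.00000000e+00,  0.00000000e+00,  0.00000000e+00,
         1.00000000e+00]])} [ 0.46968176 -0.08077261  0.44832761]
```

View pics/w6.png

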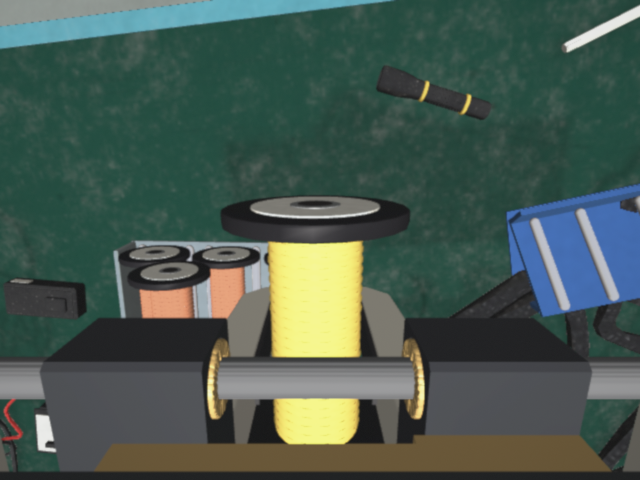

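The front label centres are at (155,255) for base_right, (226,255) for base_mid and (171,272) for second_right. I'll cast them to their known heights.

```bash
cat >>h.py <<'E'
def label(i,p,s=45,lo=110):
    # centre of the pale label ellipse that surrounds/adjoins pixel p
    h=cv2.cvtColor(i,cv2.COLOR_RGB2HSV); m=cv2.inRange(h,(0,0,lo),(180,60,255))
    x,y=map(int,p); w=np.zeros_like(m); w[y-s:y+s,x-s:x+s]=m[y-s:y+s,x-s:x+s]
    n,l,stt,cen=cv2.connectedComponentsWithStats(w)
    k=min(range(1,n),key=lambda k:np.hypot(*(stt[k,:2]+stt[k,2:4]/2-p))+(1e3 if stt[k,4]<150 else 0))
    pts=np.argwhere(l==k)[:,::-1].astype(np.int32); e=cv2.fitEllipse(cv2.convexHull(pts)); return np.array(e[0]),stt[k],e
E
python3 - <<'E'
from h import *
np.set_printoptions(precision=4,suppress=True)
i=cv2.imread("pics/w6.png")[:,:,::-1].copy(); c=get_calibration("wrist")
P={}
for n,p,z in(("bR",(155,255),.038),("bM",(226,255),.038),("s2",(171,272),.098)):
    e,s,el=label(i,np.array(p,float)); P[n]=cast(c,e,z)[0]; print(n,e,s,el[1],P[n])
d=P["bM"]-P["bR"];print("dist",np.linalg.norm(d),"yaw",np.arctan2(-d[0],d[1]))
E
```

```text
bR [153.6941 252.913 ] [130 247  48  13 377] (11.903205871582031, 48.19218444824219) [ 0.4871 -0.252   0.038 ]
bM [225.4248 254.0063] [203 248  46  13 388] (12.574379920959473, 45.7724609375) [ 0.4963 -0.1783  0.038 ]
s2 [168.7665 271.4637] [141 263  56  18 609] (16.450410842895508, 55.98524856567383) [ 0.4917 -0.2149  0.098 ]
dist 0.07430457393198411 yaw -0.12439802572297437
```

```bash
python3 -m handwheel '[[1,5,0,0,1],[1,5,0,0,1],[0,0,0,0,1],[0,0,0,0,1]]' 20
python3 - <<'E'
from h import *
np.set_printoptions(precision=4,suppress=True)
c,i=snap("wrist","w7")
P={}
for n,p,z in(("bL",(.505,-.105,.038),.038),("bM",(.4963,-.1783,.038),.038),("bR",(.4871,-.252,.038),.038),("s2",(.4917,-.2149,.098),.098)):
    q=proj(c,p)[0]; e,s,el=label(i,q); P[n]=cast(c,e,z)[0]; print(n,q,e,s,el[1],P[n])
d=P["bL"]-P["bR"];print("dist",np.linalg.norm(d),"yaw",np.arctan2(-d[0],d[1]))
cv2.imwrite("pics/w7c.png",cv2.resize(i[160:360,0:300,::-1],None,fx=2,fy=2))
E
```

```text
t: 10.45
tool_pos: [0.4897, 0.0191, 0.4488]
orientation: [-0.169, -3.134, 0.001]
force: [0.0, -0.4, -2.4]
opening: 0.0357
gripper_force: 20.0
bL [198.8402 245.736 ] [198.4887 247.2008] [176 242  47  12 353] (11.617838859558105, 46.41092300415039) [ 0.5065 -0.1056  0.038 ]
bM [127.3758 244.9811] [126.6248 245.9372] [102 240  50  12 351] (10.964707374572754, 49.59093475341797) [ 0.4972 -0.1793  0.038 ]
bR [ 55.3614 243.7992] [ 54.5777 244.6789] [ 29 239  53  12 338] (10.174256324768066, 52.40305709838867) [ 0.4879 -0.2531  0.038 ]
s2 [ 53.8942 261.027 ] [ 52.9277 262.0261] [ 22 254  63  17 557] (13.855843544006348, 63.30434799194336) [ 0.4925 -0.216   0.098 ]
dist 0.14858264400637305 yaw -0.1253484199225306
```

View pics/w7c.png

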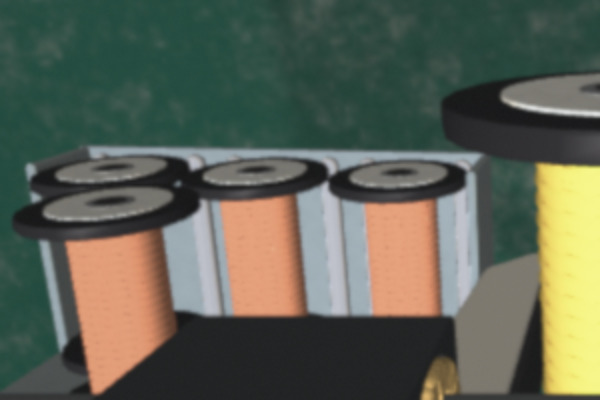

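Tray yaw is -0.125, and base_mid's front face is at (0.497,-0.179). For the gap seat the TCP goes to about (0.5507,-0.1485,0.265). I'll approach 6 mm short of the board.

```bash
python3 -m handwheel '[[1.4,-4.2,-1,-0.016,1],[1.4,-4.2,-1,0,1],[1.4,-4.2,-2,0,1],[1.3,-4.1,-3,0,1],[0,0,-3.2,0,1],[0,0,-2,0,1],[0,0,-2,0,1],[0,0,-2,0,1],[0,0,0,0,1],[0,0,0,0,1]]' 20
python3 - <<'E'
from h import *
st=readout.read_state(); print(st['tool_pos'],st['orientation'],st['force'])
c,i=snap("wrist","w8")
cv2.imwrite("pics/w8c.png",i[140:480,60:600,::-1])
E
```

```text
t: 11.75
tool_pos: [0.5454, -0.1479, 0.2896]
orientation: [0.195, 3.134, -0.001]
force: [-0.5, 0.4, -3.4]
opening: 0.0353
gripper_force: 20.0
[ 0.54544737 -0.14787454  0.28959825] [ 1.94982164e-01  3.13434776e+00 -6.24170388e-04] [-0.45795167  0.36886759 -3.43618495]
```

View pics/w8c.png

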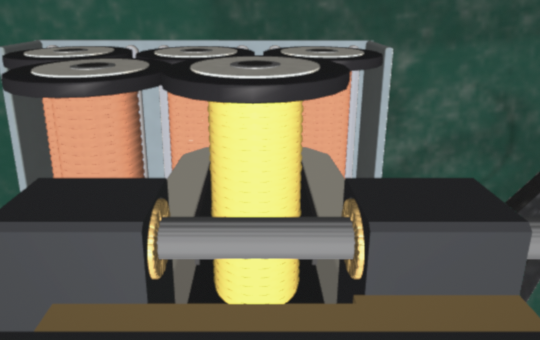

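The spool hangs above the gap, clear of second_right on the left at about (165,75) in the crop. I'll lower it close, then feel for the board.

```bash
python3 -m handwheel '[[0,0,-1,0,1],[0,0,-0.8,0,1],[0,0,-0.4,0,1],[0,0,0,0,1],[0,0,0,0,1]]' 20
python3 -m handwheel '[[0.2,-0.025,0,0,1],[0.2,-0.025,0,0,1],[0,0,0,0,1]]'
python3 -m handwheel '[[0.1,-0.013,0,0,1],[0,0,0,0,1]]'
```

```text
t: 12.42
tool_pos: [0.5452, -0.1481, 0.2669]
orientation: [0.196, 3.135, -0.0]
force: [-0.8, 0.0, -3.6]
opening: 0.0355
gripper_force: 20.0
t: 12.8
tool_pos: [0.5493, -0.1486, 0.2669]
orientation: [0.196, 3.135, -0.0]
force: [-0.1, 0.0, -3.4]
opening: 0.0353
gripper_force: 20.0
t: 13.05
tool_pos: [0.5501, -0.1487, 0.2667]
orientation: [0.196, 3.135, -0.0]
force: [0.2, -0.3, -3.3]
opening: 0.0355
gripper_force: 20.0
```

```bash
python3 -m handwheel '[[0.1,-0.013,0,0,1],[0,0,0,0,1]]'
python3 -m handwheel '[[0.1,-0.013,0,0,1],[0,0,0,0,1]]'

```

```text
t: 13.3
tool_pos: [0.5508, -0.1487, 0.2665]
orientation: [-0.196, -3.134, -0.0]
force: [-2.6, 0.6, -3.1]
opening: 0.0353
gripper_force: 20.0
t: 13.55
tool_pos: [0.5512, -0.1487, 0.2664]
orientation: [-0.196, -3.132, -0.001]
force: [-7.9, 1.7, 1.8]
opening: 0.0355
gripper_force: 20.0
```

The board is felt at x≈0.5506, as predicted. I'll ease off and lower until it rests.

```bash
python3 -m handwheel '[[-0.08,0.01,0,0,1],[0,0,0,0,1]]'
python3 -m handwheel '[[0,0,-0.1,0,1],[0,0,-0.1,0,1],[0,0,0,0,1]]'
python3 -m handwheel '[[0,0,-0.1,0,1],[0,0,0,0,1]]'
```

```text
t: 13.8
tool_pos: [0.5509, -0.1487, 0.2665]
orientation: [-0.196, -3.134, -0.001]
force: [-4.4, 1.6, -1.3]
opening: 0.0351
gripper_force: 20.0
t: 14.18
tool_pos: [0.5509, -0.1487, 0.2646]
orientation: [-0.196, -3.134, -0.001]
force: [-6.1, 2.1, 0.0]
opening: 0.0355
gripper_force: 20.0
t: 14.42
tool_pos: [0.551, -0.1486, 0.2641]
orientation: [-0.196, -3.134, -0.0]
force: [-7.2, 2.7, 3.6]
opening: 0.0357
gripper_force: 20.0
```

```bash
python3 -m handwheel '[[-0.05,0.006,0,0,1],[0,0,-0.06,0,1],[0,0,0,0,1]]'
```

```text
t: 14.8
tool_pos: [0.5508, -0.1486, 0.2641]
orientation: [0.196, 3.135, 0.0]
force: [-7.4, 3.7, 6.5]
opening: 0.0356
gripper_force: 20.0
```

It rests, with z holding while the force rises. I'll soften the grip, then open narrowly because second_right is alongside.

```bash
python3 -m handwheel '[[0,0,0,0,1],[0,0,0,0,1]]' 4
python3 -m handwheel '[[0,0,0,0,0.5],[0,0,0,0,0.4],[0,0,0,0,0.38],[0,0,0,0,0.38]]' 10
python3 - <<'E'
from h import *
c,i=snap("wrist","w9"); np.set_printoptions(precision=4,suppress=True)
for n,p in(("gap",(.5015,-.1425,.098)),("s2",(.4925,-.2155,.098))):
    q=proj(c,p)[0]; e,s,el=label(i,q,70); print(n,q,e,s,cast(c,e,.098)[0])
E
```

```text
t: 15.05
tool_pos: [0.551, -0.1486, 0.264]
orientation: [0.195, 3.135, 0.0]
force: [-4.7, 2.8, 3.3]
opening: 0.0353
gripper_force: 4.0
t: 15.55
tool_pos: [0.5509, -0.1488, 0.2632]
orientation: [0.196, 3.135, -0.0]
force: [0.4, 0.5, -0.1]
opening: 0.0574
gripper_force: 0.0
gap [317.8607 205.0454] [320.7234 207.2647] [ 257  197  129   21 1743] [ 0.5025 -0.1415  0.098 ]
s2 [120.4917 205.4553] [117.6137 205.6661] [  50  196  139   20 1640] [ 0.4924 -0.2166  0.098 ]
```

Released. Its front face is flush with second_right's and 75 mm beside it, against 74 nominal. Next I bed it with closed fingertips.

```bash
python3 -m handwheel '[[0,0,2,0,0.38],[0,0,4,0,0.38],[0,0,0.5,0,1],[0,0,0,0,1],[0,0,0,0,1],[0,0,0,0,1],[0,0,0,0,1],[0,0,0,0,1]]' 10
python3 -m handwheel '[[0,0,-1,0,1],[0,0,-0.8,0,1],[0,0,-0.3,0,1],[0,0,0,0,1]]'
```

```text
t: 16.6
tool_pos: [0.5507, -0.1487, 0.3278]
orientation: [-0.196, -3.135, -0.0]
force: [0.0, -0.4, -0.3]
opening: 0.0027
gripper_force: 0.0
t: 17.1
tool_pos: [0.5506, -0.1487, 0.3066]
orientation: [-0.196, -3.135, -0.0]
force: [-0.6, 0.5, 0.6]
opening: 0.0002
gripper_force: 0.0
```

```bash
python3 -m handwheel '[[0,0,-0.3,0,1],[0,0,-0.1,0,1],[0,0,0,0,1]]'
python3 -m handwheel '[[0,0,-0.1,0,1],[0,0,0,0,1]]'
```

```text
t: 17.48
tool_pos: [0.5508, -0.1487, 0.3031]
orientation: [0.196, 3.135, 0.0]
force: [-0.3, 0.3, -0.2]
opening: 0.0003
gripper_force: 0.0
t: 17.73
tool_pos: [0.5507, -0.1487, 0.3021]
orientation: [-0.196, -3.135, 0.0]
force: [-0.1, 0.2, -0.3]
opening: 0.0006
gripper_force: 0.0
```

```bash
python3 -m handwheel '[[0,0,-0.1,0,1],[0,0,0,0,1]]'
python3 -m handwheel '[[0,0,-0.1,0,1],[0,0,0,0,1]]'
```

```text
t: 17.98
tool_pos: [0.5508, -0.1487, 0.3018]
orientation: [0.196, 3.135, -0.0]
force: [-2.8, 0.4, 5.2]
opening: 0.0002
gripper_force: 2.5
t: 18.23
tool_pos: [0.5509, -0.1487, 0.3016]
orientation: [0.196, 3.135, -0.0]
force: [-5.4, 2.4, 11.4]
opening: 0.0004
gripper_force: 5.7
```

```bash
python3 -m handwheel '[[0,0,-0.06,0,1],[0,0,0,0,1],[0,0,0,0,1]]'
python3 -m handwheel '[[0,0,0.5,0,1],[0,0,3,0,1],[0,0,6,0,1],[0,0,6,0,0],[0,0,0,0,0],[0,0,0,0,0]]'
python3 - <<'E'
from h import *
c,i=snap("wrist","w10"); np.set_printoptions(precision=4,suppress=True)
for n,p in(("gap",(.5015,-.1425,.098)),("s2",(.4925,-.2155,.098))):
    q=proj(c,p)[0]; e,s,el=label(i,q,40); print(n,q,e,s,cast(c,e,.098)[0])
cv2.imwrite("pics/w10c.png",i[100:480,:,::-1])
E
```

```text
t: 18.6
tool_pos: [0.5509, -0.1487, 0.3015]
orientation: [0.196, 3.135, -0.0]
force: [-8.5, 2.6, 15.6]
opening: 0.0005
gripper_force: 7.6
t: 19.35
tool_pos: [0.5508, -0.1487, 0.4541]
orientation: [-0.196, -3.135, -0.0]
force: [-0.5, 0.5, -0.4]
opening: 0.0258
gripper_force: 0.0
gap [316.5354 171.1376] [316.2489 167.1962] [276 161  80  14 755] [ 0.4982 -0.1423  0.098 ]
s2 [229.5114 171.3246] [228.3429 165.5055] [189 161  80  13 757] [ 0.4876 -0.2156  0.098 ]
```

View pics/w10c.png

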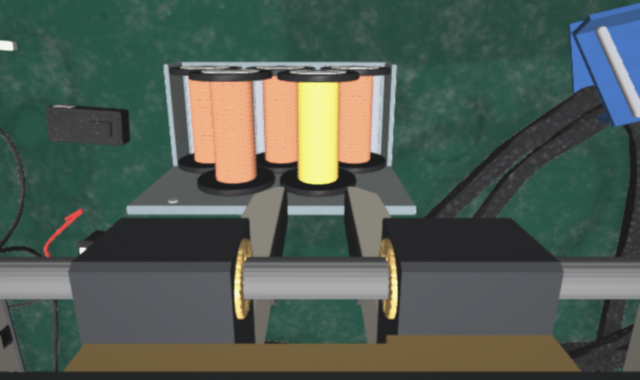

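The yellow spool sits squarely beside second_right, with front faces aligned at crop row 75. Now the red one.

```bash
python3 -m handwheel '[[-0.5,5.5,0,0.06,0],[-0.5,5.5,0,0.06,0],[-0.5,5.5,0,0.06,0],[-0.5,5.5,0,0.053,0],[-0.5,5.5,0,0,0],[-0.5,5.5,0,0,0],[-0.5,5.5,-2,0,0],[-0.4,5,-2,0,0],[0,0,-5,0,0],[0,0,-4,0,0]]' 20
python3 -m handwheel '[[0,0,0,0,0],[0,0,0,0,0]]'
```

```text
t: 20.65
tool_pos: [0.5102, 0.2867, 0.3199]
orientation: [0.172, -3.132, 0.003]
force: [0.3, -0.3, 0.2]
opening: 0.0928
gripper_force: 0.0
t: 20.9
tool_pos: [0.5119, 0.2862, 0.3251]
orientation: [0.169, -3.137, 0.0]
force: [0.3, 0.2, 0.7]
opening: 0.093
gripper_force: 0.0
```

```bash
python3 -m handwheel '[[0,0,-4,0,0],[0,0,-3,0,0],[0,0,-1.8,0,0],[0,0,0,0,0],[0,0,0,0,1],[0,0,0,0,1],[0,0,0,0,1],[0,0,0,0,1],[0,0,0,0,1],[0,0,0,0,1]]' 20
python3 -m handwheel '[[0.2,0,2,0,1],[0.2,0,3,0,1],[0,0,4,0,1],[0,0,4,0,1],[0,0,2,0,1],[0,0,0,0,1]]'
```

```text
t: 22.15
tool_pos: [0.5117, 0.2862, 0.2365]
orientation: [0.17, -3.137, 0.0]
force: [0.3, -0.3, 0.1]
opening: 0.0374
gripper_force: 0.0
t: 22.9
tool_pos: [0.5162, 0.2864, 0.3885]
orientation: [-0.17, 3.134, 0.002]
force: [0.4, -0.4, -4.1]
opening: 0.0355
gripper_force: 20.0
```

```bash
python3 -m handwheel '[[-1.3,-5.1,0,-0.047,1],[-1.3,-5.1,0,-0.047,1],[-1.3,-5.1,0,-0.047,1],[-1.3,-5.1,-1,-0.047,1],[-1.4,-5.2,-2.2,-0.046,1],[0,0,-5,0,1],[0,0,-4,0,1],[0,0,-2,0,1],[0,0,0,0,1],[0,0,0,0,1]]' 20
python3 -m handwheel '[[0,0,-0.6,0,1],[0,0,-0.6,0,1],[0.3,0,-0.6,0,1],[0.4,0,-0.4,0,1]]' 10
python3 -m handwheel '[[0.5,0,-0.4,0,1],[0.5,0,-0.4,0,1],[0.4,0,-0.3,0,1]]' 8
```

```text
t: 24.15
tool_pos: [0.4497, 0.0303, 0.2446]
orientation: [-0.197, -3.135, 0.0]
force: [-0.1, 0.2, -2.6]
opening: 0.0354
gripper_force: 20.0
t: 24.65
tool_pos: [0.4569, 0.0303, 0.2221]
orientation: [-0.197, -3.135, 0.0]
force: [0.4, -1.4, 0.1]
opening: 0.0357
gripper_force: 10.0
t: 25.02
tool_pos: [0.4715, 0.0301, 0.2116]
orientation: [0.197, 3.135, -0.0]
force: [1.7, -0.9, -0.7]
opening: 0.0356
gripper_force: 8.0
```

```bash
python3 -m handwheel '[[0.4,0,-0.4,0,1],[0.3,0,-0.3,0,1],[0.1,0,-0.2,0,1]]' 8
python3 -m handwheel '[[0,0,-0.15,0,1],[0,0,0,0,1]]' 5
python3 - <<'E'
from h import *
c,i=snap("wrist","w11"); st=readout.read_state();print(st['tool_pos'],st['force'])
e,s,el=label(i,np.array((316.,204.)),70); p=cast(c,e,.035)[0]; x=np.array([np.cos(-.125),np.sin(-.125),0])
print(e,s,el,(st['tool_pos']-p)@x)
E
```

```text
t: 25.4
tool_pos: [0.4789, 0.0304, 0.2029]
orientation: [-0.197, -3.134, -0.0]
force: [-5.5, -0.0, 10.9]
opening: 0.036
gripper_force: 8.0
t: 25.65
tool_pos: [0.4792, 0.0304, 0.2017]
orientation: [0.197, 3.134, 0.001]
force: [-0.5, -0.7, 4.5]
opening: 0.0358
gripper_force: 5.0
[0.47920637 0.0303844  0.20169634] [-1.15746584 -0.58711228  4.19215811]
[314.14416504 205.24211121] [ 250  195  129   22 1995] ((314.1441650390625, 205.2421112060547), (21.722585678100586, 130.85548400878906), 89.31573486328125) 0.04935885285109069
```

```bash
python3 -m handwheel '[[0,0,0,0,0.5],[0,0,0,0,0.5],[0,0,0,0,0.5],[0,0,0,0,1],[0,0,0,0,1],[0,0,0,0,1],[0,0,0,0,1]]' 20
python3 -m handwheel '[[0,0,3,0,1],[0,0,6,0,1],[0,0,6,0,1],[0,0,5.6,0,1],[0,0,0,0,1],[0,0,0,0,1]]' 20
python3 -m handwheel '[[1.2,-4.3,0,0,1],[1.2,-4.3,0,0,1],[1.2,-4.3,0,0,1],[1.2,-4.3,0,0,1],[1.3,-4.3,0,0,1],[0,0,-3,0,1],[0,0,-3,0,1],[0,0,0,0,1],[0,0,0,0,1]]' 20
python3 - <<'E'
from h import *
c,i=snap("wrist","w12");st=readout.read_state();print(st['tool_pos'],st['orientation'],st['force'])
cv2.imwrite("pics/w12c.png",i[140:480,60:600,::-1])
E
```

```text
t: 26.58
tool_pos: [0.4787, 0.0303, 0.2009]
orientation: [-0.197, -3.135, -0.0]
force: [-0.4, 0.5, -1.4]
opening: 0.0356
gripper_force: 20.0
t: 27.32
tool_pos: [0.4784, 0.0303, 0.4057]
orientation: [-0.197, -3.134, 0.0]
force: [0.4, 0.3, -5.4]
opening: 0.0355
gripper_force: 20.0
t: 28.45
tool_pos: [0.5396, -0.1846, 0.3465]
orientation: [-0.197, -3.134, -0.001]
force: [-0.4, -0.0, -3.3]
opening: 0.0357
gripper_force: 20.0
[ 0.53993978 -0.1846534   0.34765834] [ 1.96999824e-01  3.13500183e+00 -3.37842885e-04] [ 0.06838263 -0.33769766 -3.04919699]
```

```bash
python3 -m handwheel '[[0.1,0,-1,0,1],[0.1,0,-0.8,0,1],[0,0,-0.2,0,1],[0.2,-0.025,0,0,1],[0.1,-0.013,0,0,1],[0,0,0,0,1],[0,0,0,0,1]]' 20
python3 -m handwheel '[[0.1,-0.013,0,0,1],[0,0,0,0,1]]'
```

```text
t: 29.38
tool_pos: [0.5448, -0.1851, 0.3272]
orientation: [0.197, 3.135, -0.0]
force: [-0.2, 0.1, -4.5]
opening: 0.0352
gripper_force: 20.0
t: 29.62
tool_pos: [0.5458, -0.1853, 0.3271]
orientation: [0.197, 3.135, -0.0]
force: [-0.9, 0.5, -3.0]
opening: 0.0351
gripper_force: 20.0
```

```bash
python3 -m handwheel '[[0.1,-0.013,0,0,1],[0,0,0,0,1]]'
python3 -m handwheel '[[0.05,-0.006,0,0,1],[0,0,0,0,1]]'
```

```text
t: 29.88
tool_pos: [0.5463, -0.1853, 0.3268]
orientation: [-0.197, -3.133, -0.001]
force: [-4.9, 1.6, -0.9]
opening: 0.0353
gripper_force: 20.0
t: 30.12
tool_pos: [0.5465, -0.1853, 0.3267]
orientation: [-0.198, -3.132, -0.001]
force: [-7.2, 1.5, 0.1]
opening: 0.0354
gripper_force: 20.0
```

Board touched. I'll ease off and lower gently.

```bash
python3 -m handwheel '[[-0.1,0.013,0,0,1],[0,0,-0.15,0,1],[0,0,-0.1,0,1],[0,0,0,0,1]]'
python3 -m handwheel '[[0,0,-0.1,0,1],[0,0,0,0,1]]'
python3 -m handwheel '[[0,0,-0.05,0,1],[0,0,0,0,1]]'
```

```text
t: 30.62
tool_pos: [0.5461, -0.1852, 0.3243]
orientation: [-0.197, -3.134, -0.001]
force: [-4.2, 1.4, -1.7]
opening: 0.0356
gripper_force: 20.0
t: 30.88
tool_pos: [0.5461, -0.1852, 0.3238]
orientation: [-0.197, -3.135, -0.0]
force: [-6.8, 2.5, 1.4]
opening: 0.0353
gripper_force: 20.0
t: 31.12
tool_pos: [0.5461, -0.1852, 0.3238]
orientation: [-0.198, -3.135, -0.0]
force: [-7.4, 3.9, 3.7]
opening: 0.0353
gripper_force: 20.0
```

```bash
python3 -m handwheel '[[0,0,-0.03,0,1],[0,0,0,0,1]]' 4
python3 -m handwheel '[[0,0,0,0,0.5],[0,0,0,0,0.4],[0,0,0,0,0.38],[0,0,0,0,0.38]]' 10
python3 -m handwheel '[[0,0,2,0,0.38],[0,0,4,0,0.38],[0,0,0.5,0,1],[0,0,0,0,1],[0,0,0,0,1],[0,0,0,0,1],[0,0,0,0,1],[0,0,0,0,1]]' 10
python3 -m handwheel '[[0,0,-1,0,1],[0,0,-1,0,1],[0,0,-0.5,0,1],[0,0,-0.1,0,1],[0,0,0,0,1]]'
```

```text
t: 31.38
tool_pos: [0.5464, -0.1851, 0.3235]
orientation: [0.197, 3.135, 0.0]
force: [-5.4, 3.9, 2.5]
opening: 0.036
gripper_force: 4.0
t: 31.88
tool_pos: [0.5464, -0.1854, 0.3229]
orientation: [0.198, 3.135, -0.0]
force: [0.1, -0.2, -0.1]
opening: 0.0576
gripper_force: 0.0
t: 32.88
tool_pos: [0.5462, -0.1853, 0.3873]
orientation: [-0.197, -3.135, -0.0]
force: [-0.2, 0.6, 0.2]
opening: 0.0033
gripper_force: 0.0
t: 33.5
tool_pos: [0.5463, -0.1853, 0.3617]
orientation: [0.197, 3.135, 0.0]
force: [-0.1, 0.4, -0.4]
opening: 0.0006
gripper_force: 0.0
```

```bash
python3 -m handwheel '[[0,0,-0.1,0,1],[0,0,0,0,1]]'
python3 -m handwheel '[[0,0,-0.1,0,1],[0,0,0,0,1]]'
```

```text
t: 33.75
tool_pos: [0.5464, -0.1854, 0.3612]
orientation: [0.197, 3.135, -0.0]
force: [-0.3, -0.8, 2.3]
opening: 0.0004
gripper_force: 1.1
t: 34.0
tool_pos: [0.5464, -0.1854, 0.361]
orientation: [0.197, 3.134, -0.001]
force: [-2.8, 1.0, 7.3]
opening: 0.0004
gripper_force: 3.9
```

```bash
python3 -m handwheel '[[0,0,-0.12,0,1],[0,0,0,0,1],[0,0,0,0,1]]'
python3 -m handwheel '[[0,0,-0.02,0,1],[0,0,0,0,1],[0,0,0,0,1]]'
```

```text
t: 34.38
tool_pos: [0.5464, -0.1853, 0.3608]
orientation: [0.197, 3.134, -0.001]
force: [-6.1, 2.6, 14.5]
opening: 0.0003
gripper_force: 7.0
t: 34.75
tool_pos: [0.5463, -0.1853, 0.3608]
orientation: [0.197, 3.134, -0.001]
force: [-5.9, 2.5, 15.2]
opening: 0.0005
gripper_force: 7.5
```

Bedded at 15 N. I'll retreat upward and check the result.

```bash
python3 -m handwheel '[[0,0,0.5,0,1],[0,0,3,0,1],[0,0,5,0,1],[-1,0,5,0,1],[-2,0,2,0,1],[0,0,0,0,1],[0,0,0,0,1]]'
python3 - <<'E'
from h import *
np.set_printoptions(precision=4,suppress=True)
c,i=snap("wrist","w13"); P={}
xh=np.array([np.cos(-.125),np.sin(-.125),0]);yh=np.array([-xh[1],xh[0],0])
T=np.array([.5457,-.1851,0])
for n,y,z in(("top",0,.157),("gap",.037,.098),("s2",-.037,.098)):
    q=proj(c,T-.0495*xh+y*yh+[0,0,z])[0]; e,s,el=label(i,q,35); p=cast(c,e,z)[0]-T; print(n,q,e,s,"tray xy",p@xh,p@yh)
cv2.imwrite("pics/w13c.png",i[80:400,60:600,::-1])
E
```

```text
t: 35.62
tool_pos: [0.5165, -0.1853, 0.5118]
orientation: [-0.198, -3.134, -0.001]
force: [0.7, -0.1, -0.9]
opening: 0.0007
gripper_force: 0.0
top [320.6275 206.1544] [321.3388 207.2226] [295 202  54  11 397] tray xy -0.04857303040497554 0.0006156609441416499
gap [356.5896 197.1862] [355.7317 188.3777] [321 184  70  18 833] tray xy -0.058325520865481116 0.03590922710894512
s2 [283.1619 197.2555] [282.5226 188.5662] [248 184  70  18 823] tray xy -0.058206849642660805 -0.03744693237130174
```

View pics/w13c.png

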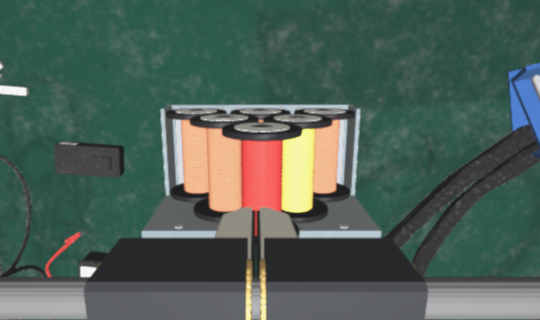

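The pyramid is complete: red on top, label at (262,128) in the crop, with yellow and second_right level beneath it. The bystanders are untouched.

```bash
python3 -c "
from plant import job;print(job.close_job())"
```

```text
the job is handed in; nothing more can be done
None
```

The pyramid is finished and handed in at about 36 s: yellow spool in the second-layer gap, red spool on top. I lowered each gently against the back board, then bedded it with a push of about 15 N; the last pictures showed both square and nothing else moved.

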